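# Make up three sewing kits

### The arm

A 6-joint arm with a two-finger parallel gripper is mounted at the origin on the work surface. World frame = base frame: x ahead of the robot, y to its left, z up, the work surface at z = 0. Lengths are in m, angles in degrees, forces in N, time in s.
With the tool pointing down it reaches from about 0.325 to 0.75 m from the base axis. Payload 7.6 kg.
Tool frame: the origin (TCP) lies at the very end of the fingers, on their centre line; the grasp point (between the pads) lies 19 mm behind it; z points along the fingers, y is the line along which they close (so a half turn about z gives the same grasp; the last joint's range is limited). The gripper opens to 85 mm and grips with 20 to 120 N. Pads are 22 mm wide; open, the fingers measure 114 mm over their backs; the gripper's body (76 mm by 85 mm) begins 54 mm behind the grasp point. The pads swing forward as they close: fully open they stand 13 mm farther back than shut.
Start: joints at [62.435, 2.991, 80.254, -0, 96.75, -4.028], TCP at [0.21, 0.481, 0.231] pointing down, gripper open.
Joint ranges: [-166.34, 166.34], [-52.06, 124.39], [6.96, 135.62], [-60.46, 240.46], [14.63, 156.25], [-167.68, 167.68]. Speed limits (degrees/s): [147.25, 147.25, 172.46, 180, 180, 180].

### API

Orientations are given as a 3x3 rotation matrix whose columns are the frame's x, y, z axes.
In Python, from rig import read_state, optics, bot gives the robot as it stands.
- The arm moves only by the shell command python3 -m creep 'ROWS' [FORCE]. ROWS is a JSON object of lists of equal length, an entry for each row: "dp": the shift along the tool's x, y, z in m, a list of three; "roll": the turn about the tool's z in units of 5 degrees (1.0 is 5 degrees); "grip": the finger opening in m, from 0 to 0.0854. A call has 1 to 5 rows; each row is the pose to reach, as a shift and turn from the pose commanded when the call began, along the tool's axes at that moment; what a row does not reach only later rows make up. A row lasts 1/12 s, in which the tool goes at most 41.7 mm and 7.16 degrees, less where a joint would pass 70% of its speed; a pose out of reach is approached as far as the arm can. A call with a gripper value outside its range is refused whole. The fingers move at their own pace and stop on an object; FORCE is the grip in N (left out, the last holds). Time passes only in rows, so rows that repeat a pose let the fingers close. It gives the time, the measured TCP pose, the force, the opening and the grip force at its end, in the units of the state.
- read_state(): the state, without advancing time (a new reading comes with each control period).
- optics.read_camera(name): name is "scene" or "top" or "wrist"; returns a dict with "pixels" (400x640x3 uint8, red, green, blue), "mtx" (3x3 intrinsics, pixels), "k1" (the pictures are not rectified: a ray, as slopes to the right and down, at radius r is drawn at 1 + k1 r^2 times it, then the intrinsics apply), "xyz" and "attitude" of the camera in the world; the wrist camera has in their place "hand_eye" (4x4, takes a point from camera to tool coordinates, whose origin is the TCP and whose axes are the flange's). Camera axes: x right, y down, z forward; pixel columns grow to the right and rows downward; lengths in m; the calibration is good to about 2 mm. A picture is of the moment at which its call begins: read the wrist's pose just before it. There is no depth.
- bot.finish_job(): hands the job in; it is judged then, once.
The state is a dict: "t": time; "joints": joint angles; "qd": joint speeds; "effort": joint torques, N m; "tool_pos": TCP position; "eef_rot": TCP orientation; "ft_force": force on the tool from outside, world axes, zero at the start; "ft_torque": the same for the moment, N m; "opening": finger opening in m; "gripper_force": force on a finger pad.
Only numpy, scipy, OpenCV 4.12 (cv2) and the standard library are available. Lean on these libraries where they do the work, as an engineer would, in place of code of your own. Each camera call takes 0.05 s, during which the arm holds its last target. There are 200 camera calls.

### The job

Make up the three sewing kits: put the mustard-yellow spool and the blue-lidded tin in the mint tray, the red spool and the wooden needle box in the orange tray, and the white spool in the blue tray beside the green-lidded tin that is already there. Stand each thing upright and flat on the floor of a compartment of its own, and let go of it. Leave the green-lidded tin where it is, and leave the purple spool in its place on the table: neither may be shoved about.

Things in the scene. Friction and masses are not known exactly. Their poses are not given: they have to be found in the camera images.
- spool_mustard: an upright thread spool wound full with mustard-yellow thread; a plain cylinder 38 mm in diameter up to 47 mm above the table, with a thin pale core (16 mm across) sticking up to 51 mm; rigid, about 60 g. Origin: centre of its underside, z up.
- spool_red: an upright thread spool wound full with red thread; a plain cylinder 38 mm in diameter up to 47 mm above the table, with a thin pale core (16 mm across) sticking up to 51 mm; rigid, about 60 g. Origin: centre of its underside, z up.
- spool_white: an upright thread spool wound full with off-white thread; a plain cylinder 38 mm in diameter up to 47 mm above the table, with a thin pale core (16 mm across) sticking up to 51 mm; rigid, about 60 g. Origin: centre of its underside, z up.
- tin_blue: a round steel tin with a blue lid and a brass disc on top: a plain cylinder 46 mm in diameter (the steel part below is 45 mm), 28 mm high, about 70 g. Origin: centre of its underside, z up.
- needle_box: a small closed needle box of pale wood with a darker panel and a tiny brass catch on top: 46 mm long (its x), 30 mm wide (its y), 26 mm high, about 45 g, lying flat; in a compartment it fits best squared up with the walls. Origin: centre of its underside, z up.
- tray_mint: the pale mint-green kit tray, fixed to the table: 74 mm (its x) by 143 mm (its y), two open compartments side by side along y, each 64 x 64 mm inside, centred at x = 0, y = +34.5 and -34.5 mm. Floor 4 mm thick; outer walls and divider 5 mm thick, their tops 12 mm above the table (fingertips 14 mm above a held thing's underside pass over them). Origin: centre of its underside, z up.
- tray_orange: the orange kit tray, fixed to the table: 74 mm (its x) by 143 mm (its y), two open compartments side by side along y, each 64 x 64 mm inside, centred at x = 0, y = +34.5 and -34.5 mm. Floor 4 mm thick; outer walls and divider 5 mm thick, their tops 12 mm above the table (fingertips 14 mm above a held thing's underside pass over them). Origin: centre of its underside, z up.
- tray_blue: the blue kit tray, fixed to the table: 74 mm (its x) by 143 mm (its y), two open compartments side by side along y, each 64 x 64 mm inside, centred at x = 0, y = +34.5 and -34.5 mm. Floor 4 mm thick; outer walls and divider 5 mm thick, their tops 12 mm above the table (fingertips 14 mm above a held thing's underside pass over them). Origin: centre of its underside, z up.
- tin_green: a round steel tin with a green lid and a brass disc on top: a plain cylinder 46 mm in diameter (the steel part below is 45 mm), 28 mm high, about 70 g. Origin: centre of its underside, z up. It stands loose in the +y compartment of the blue tray from the start and stays there; the blue tray's -y compartment is free.
- spool_purple: an upright thread spool wound full with purple thread; a plain cylinder 38 mm in diameter up to 47 mm above the table, with a thin pale core (16 mm across) sticking up to 51 mm; rigid, about 60 g. Origin: centre of its underside, z up. It belongs to no kit and stays where it stands, among the stock.
There are look-alikes about, which are no part of the job. There is more than one size of the tray_orange; the job needs the largest.

How it is judged (in metres and radians):
At the end, for the whole second after the job is handed in: Each kit thing (green tin too) rests upright (0.12 rad) and still on the floor of its own tray: origin within 20 mm (tray x) and 56 mm (tray y) of the tray centre, 1 to 7 mm above its underside. Purple spool upright, within 20 mm of its start (x of spool_mustard in the frame of tray_mint between -0.02 and 0.02 m and y of spool_mustard in the frame of tray_mint between -0.056 and 0.056 m and z of spool_mustard in the frame of tray_mint between 0.001 and 0.007 m and angle between each of spool_mustard, tin_blue, spool_red, needle_box, spool_white, tin_green, spool_purple's own z axis and vertical below 0.12 rad and linear speed of each of spool_mustard, tin_blue, spool_red, needle_box, spool_white, tin_green below 0.01 m/s and angular speed of each of spool_mustard, tin_blue, spool_red, needle_box, spool_white, tin_green below 0.1 rad/s and x of tin_blue in the frame of tray_mint between -0.02 and 0.02 m and y of tin_blue in the frame of tray_mint between -0.056 and 0.056 m and z of tin_blue in the frame of tray_mint between 0.001 and 0.007 m and x of spool_red in the frame of tray_orange between -0.02 and 0.02 m and y of spool_red in the frame of tray_orange between -0.056 and 0.056 m and z of spool_red in the frame of tray_orange between 0.001 and 0.007 m and x of needle_box in the frame of tray_orange between -0.02 and 0.02 m and y of needle_box in the frame of tray_orange between -0.056 and 0.056 m and z of needle_box in the frame of tray_orange between 0.001 and 0.007 m and x of spool_white in the frame of tray_blue between -0.02 and 0.02 m and y of spool_white in the frame of tray_blue between -0.056 and 0.056 m and z of spool_white in the frame of tray_blue between 0.001 and 0.007 m and x of tin_green in the frame of tray_blue between -0.02 and 0.02 m and y of tin_green in the frame of tray_blue between -0.056 and 0.056 m and z of tin_green in the frame of tray_blue between 0.001 and 0.007 m and distance of spool_purple from where it was at the start of the episode below 0.02 m); the robot touches nothing.
It fails at once if the purple spool, which belongs to no kit, is shoved more than 20 mm or knocked over (distance of spool_purple from where it was at the start of the episode above 0.02 m or angle between spool_purple's own z axis and vertical above 0.3 rad).
It fails at once if the green-lidded tin is shoved more than 25 mm or tipped up (distance of tin_green from where it was at the start of the episode above 0.025 m or angle between tin_green's own z axis and vertical above 0.3 rad).
It also fails if it takes over 120 s, if anything falls off the work surface, if the arm or the gripper's body presses on something with over 40 N, if the wrist force passes 120 N, or if a joint passes its speed limit or range.

## Working session

There is one attempt and no reset: what is moved stays moved. The work goes in short steps, Python scripts to look and compute and a shell command to move; the robot and the scene stay as the last step left them, time stands still between calls to the robot, and variables do not carry over. Pictures are saved under pics/ and viewed, at most 14 in all, crops included, and the job is handed in when it is done.

```bash
ls; mkdir -p pics; cat > h.py <<'E'
import numpy as np, cv2
from rig import read_state, optics, bot
def grab(n):
    s=read_state(); c=optics.read_camera(n)
    if n=="wrist":
        H=np.array(c["hand_eye"]);R=np.array(s["eef_rot"]);p=np.array(s["tool_pos"])
        c["R"]=R@H[:3,:3]; c["o"]=p+R@H[:3,3]
    else:
        c["R"]=np.array(c["attitude"]); c["o"]=np.array(c["xyz"])
    return c
def ray(c,uv):
    K=np.array(c["mtx"]); d=np.array([(uv[0]-K[0,2])/K[0,0],(uv[1]-K[1,2])/K[1,1]])
    x=d.copy()
    for _ in range(20): x=d/(1+c["k1"]*(x@x))
    return c["R"]@np.r_[x,1]
def onz(c,uv,z):
    r=ray(c,uv); return c["o"]+r*(z-c["o"][2])/r[2]
def save(c,name): cv2.imwrite("pics/"+name,cv2.cvtColor(c["pixels"],cv2.COLOR_RGB2BGR))
E
python3 - <<'E'
from h import *
s=read_state(); print(s)
for n in("top","scene"):
    c=grab(n); save(c,n+"0.png"); print(n,c["mtx"],c["k1"],c["o"],c["R"])
E
```

```text
pics
{'t': 0.0, 'joints': array([ 6.24354744e+01,  3.02747814e+00,  8.03148283e+01,  2.03752092e-04,
        9.67512582e+01, -4.02702688e+00]), 'qd': array([-0.09104262, -0.02970094, -0.01001706, -0.0562903 ,  0.09027722,
        0.0175042 ]), 'effort': array([ 5.20315507e-05, -3.81663001e+01, -3.60181296e+01, -6.82904920e-05,
        6.09217765e-03,  2.62892786e-05]), 'tool_pos': array([0.20948115, 0.48104875, 0.23045414]), 'eef_rot': array([[-9.16799027e-01,  3.99348178e-01, -7.58801715e-04],
       [ 3.99348882e-01,  9.16797895e-01, -1.44601363e-03],
       [ 1.18204906e-04, -1.62873051e-03, -9.99998667e-01]]), 'ft_force': array([ 0.06626129, -0.03690048,  0.63871358]), 'ft_torque': array([0.02592635, 0.0117858 , 0.0309852 ]), 'gripper_force': 0.0, 'opening': 0.08539170860925821}
top [[380.0004338    0.         319.77773276]
 [  0.         380.0004338  202.42373999]
 [  0.           0.           1.        ]] 0.030935792051859912 [0.39660785 0.03346262 0.88855176] [[-0.02002242 -0.98688894  0.16015404]
 [-0.99942957  0.01539925 -0.03005642]
 [ 0.0271961  -0.16066449 -0.98663433]]
scene [[401.29601284   0.         320.82328771]
 [  0.         401.29601284 201.92902943]
 [  0.           0.           1.        ]] -0.011049411527948411 [1.05826625 0.43933486 0.86563609] [[-0.64864386  0.59379467 -0.47609772]
 [ 0.76108552  0.50346284 -0.40899144]
 [-0.00315943 -0.62764087 -0.7784966 ]]
```

View pics/top0.png

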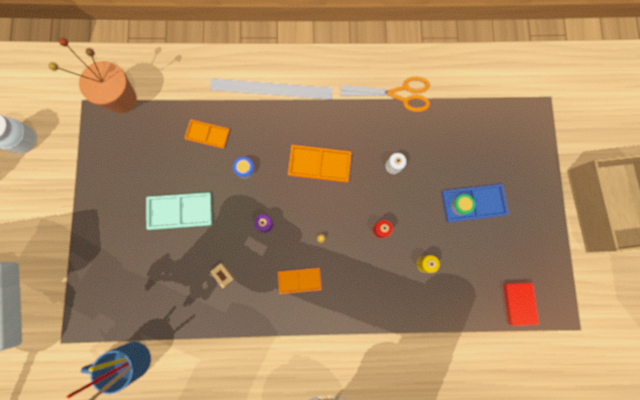

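View pics/scene0.png

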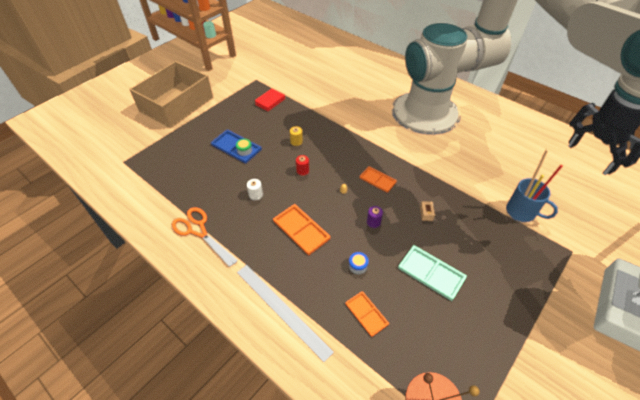

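Both views show the same layout. What could be mistaken for the targets, with top-view pixels:
- **Orange trays:** (207,133) small, (320,163) largest and so my choice, (300,281) small.
- **Spools:** mustard (429,264), with the brass bead at (321,238) as its look-alike; red (384,228), with the red box at (521,303); white (397,162); purple (263,223), which stays put.
- **Tins:** blue (243,167); green (464,204), in the blue tray.
- **Needle box:** (222,275).

Next I'll measure from both views.

```bash
cat > meas.py <<'E'
from h import *
# name: (hue range, smin, vmin, top px, scene px, z, radius or None)
T={"mustard":((20,34),120,60,(429,264),(296,136),.047,.019),"red":((172,8),140,60,(384,228),(302,166),.047,.019),
"white":None,"purple":((125,160),60,25,(263,223),(375,216),.047,.019),
"tin_blue":((105,125),120,60,(243,167),(359,262),.028,.023),"tin_green":((45,85),100,60,(464,204),(243,146),.028,.023),
"mint":((65,95),30,70,(180,211),(432,272),.012,None),"orangeL":((6,19),170,90,(320,163),(301,229),.012,None),
"orangeS1":((6,19),170,90,(207,133),(367,313),.012,None),"orangeS2":((5,19),170,60,(300,281),(378,179),.012,None),
"blueT":((102,122),120,50,(480,202),(236,146),.012,None),"box":((8,28),50,60,(222,275),(428,211),.026,None)}
T["white"]=((0,180),0,135,(397,162),(255,189),.047,.019)
def pts(c,k,near):
    (a,b),sm,vm,*_=T[k]; im=cv2.resize(c["pixels"],None,fx=4,fy=4,interpolation=cv2.INTER_CUBIC)
    h=cv2.cvtColor(im,cv2.COLOR_RGB2HSV); H=h[...,0]
    m=((H>=a)&(H<=b)) if a<b else ((H>=a)|(H<=b))
    m&=(h[...,1]>=sm)&(h[...,2]>=vm)
    if k=="white": m&=h[...,1]<90
    m=cv2.morphologyEx(m.astype(np.uint8),cv2.MORPH_CLOSE,np.ones((9,9)))
    cs,_=cv2.findContours(m,cv2.RETR_EXTERNAL,cv2.CHAIN_APPROX_NONE)
    q=(near[0]*4+1.5,near[1]*4+1.5)
    cs=[x for x in cs if cv2.contourArea(x)>150]
    x=max(cs,key=lambda x:cv2.pointPolygonTest(x,q,True))
    return (x[:,0,:]-1.5)/4
def loc(c,k,near):
    z,r=T[k][5:]
    P=np.array([onz(c,u,z)[:2] for u in pts(c,k,near)])
    if r:
        n=c["o"][:2]; m=P.mean(0); e=(m-n)/np.linalg.norm(m-n); t=np.array([-e[1],e[0]])
        R=(P-n)@e; S=(P-n)@t
        return n+e*(R.max()-r)+t*(S.max()+S.min())/2, "width %.1f len %.1f"%(1e3*np.ptp(S),1e3*np.ptp(R))
    (cx,cy),(w,h),a=cv2.minAreaRect((P*1000).astype(np.float32))
    if w<h: w,h,a=h,w,a+90
    return np.array([cx,cy])/1e3, "%.1f x %.1f long axis %.1f deg from +x"%(w,h,a%180)
if __name__=="__main__":
    for i,n in enumerate(("top","scene")):
        c=grab(n)
        for k in T:
            try: p,s=loc(c,k,T[k][3+i]); print(n,k,p.round(4),s)
            except Exception as e: print(n,k,"fail",e)
E
python3 meas.py
```

```text
top mustard [ 0.3933 -0.234 ] width 40.1 len 52.5
top red [ 0.4741 -0.1345] width 40.0 len 47.3
top white [ 0.6289 -0.1739] width 43.2 len 56.9
top purple [0.4911 0.1362] width 39.3 len 44.3
top tin_blue [0.624  0.1837] width 45.7 len 46.4
top tin_green [ 0.5291 -0.3272] width 45.8 len 47.4
top mint [0.5254 0.3313] 147.0 x 77.8 long axis 93.2 deg from +x
top orangeL [0.634  0.0059] 145.5 x 78.2 long axis 82.6 deg from +x
top orangeS1 [0.7095 0.2725] 97.5 x 52.8 long axis 75.0 deg from +x
top orangeS2 [0.3618 0.0571] 95.4 x 50.4 long axis 94.1 deg from +x
top blueT [ 0.5331 -0.3576] 144.2 x 73.6 long axis 95.6 deg from +x
top box [ 0.5827 -0.0149] 1563.9 x 939.0 long axis 89.2 deg from +x
scene mustard [ 0.3937 -0.2331] width 39.7 len 85.6
scene red [ 0.4722 -0.1348] width 39.6 len 82.4
scene white [ 0.6254 -0.175 ] width 42.6 len 80.8
scene purple [0.4903 0.1354] width 38.9 len 71.8
scene tin_blue [0.624  0.1839] width 46.3 len 49.1
scene tin_green [ 0.5248 -0.3303] width 47.1 len 53.2
scene mint [0.5272 0.3319] 144.3 x 81.4 long axis 93.2 deg from +x
scene orangeL [0.6363 0.0075] 150.0 x 80.3 long axis 82.6 deg from +x
scene orangeS1 [0.713 0.275] 97.0 x 52.4 long axis 75.5 deg from +x
scene orangeS2 [0.3659 0.0594] 98.1 x 57.7 long axis 92.9 deg from +x
scene blueT [ 0.536  -0.3553] 149.0 x 79.5 long axis 95.4 deg from +x
scene box [ 0.4626 -0.4354] 2453.5 x 1682.4 long axis 129.4 deg from +x
```

The two views agree within 4 mm, and the widths match the sizes given. The orange tray at (320,163) is the 143 mm one, so the choice holds. Now a close crop to check, and a better mask for the needle box.

```bash
python3 - <<'E'
from h import *
t=grab("top")
a=t["pixels"][255:295,200:245]; b=t["pixels"][140:300,225:445]
A=cv2.resize(a,(360,320),interpolation=cv2.INTER_CUBIC); B=cv2.resize(b,(440,320),interpolation=cv2.INTER_CUBIC)
cv2.imwrite("pics/crop.png",cv2.cvtColor(np.hstack([A,B]),cv2.COLOR_RGB2BGR))
h=cv2.cvtColor(t["pixels"],cv2.COLOR_RGB2HSV)
for y in range(266,286,3): print([tuple(int(q) for q in h[y,x]) for x in range(210,236,4)])
print(onz(t,(222,275),.026))
E
```

```text
[(14, 73, 94), (13, 75, 88), (18, 116, 198), (18, 113, 192), (16, 90, 105), (17, 71, 97), (16, 69, 96)]
[(17, 73, 94), (17, 120, 182), (21, 150, 202), (18, 113, 203), (16, 121, 147), (12, 68, 101), (14, 80, 96)]
[(15, 114, 143), (18, 113, 200), (14, 158, 121), (15, 130, 145), (18, 109, 204), (15, 95, 110), (12, 76, 97)]
[(15, 71, 118), (18, 113, 201), (14, 144, 129), (13, 166, 100), (18, 118, 195), (17, 119, 169), (14, 76, 101)]
[(13, 72, 99), (16, 105, 136), (17, 112, 194), (11, 158, 97), (16, 127, 165), (18, 110, 206), (16, 107, 117)]
[(16, 80, 96), (13, 72, 95), (18, 116, 192), (16, 130, 171), (17, 111, 196), (18, 120, 178), (13, 78, 125)]
[(16, 68, 97), (14, 83, 95), (15, 89, 144), (18, 110, 216), (17, 117, 178), (15, 77, 123), (12, 67, 126)]
[0.37757227 0.22651286 0.026     ]
```

View pics/crop.png

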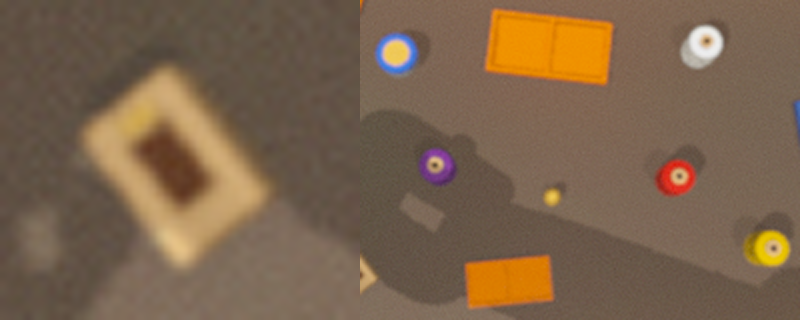

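The crop confirms the picks: box with brass catch at (165,170), largest orange tray, and the blue tin and red, white and yellow spools. Next, the box pose and a move planner.

```bash
cat > plan.py <<'E'
import sys
from h import *
# usage: plan.py x y z [yaw of tool y, deg]  -> shift in tool axes, roll units
def plan(p,yaw=None):
    s=read_state(); R=np.array(s["eef_rot"]); d=R.T@(np.array(p)-s["tool_pos"])
    y=np.degrees(np.arctan2(R[1,1],R[0,1])); r=0 if yaw is None else -((yaw-y+90)%180-90)/5
    print("t %.1f dp"%s["t"],d.round(4),"roll %.2f (now yaw %.1f)"%(r,y),"tcp",s["tool_pos"].round(4))
if __name__=="__main__":
    a=[float(x) for x in sys.argv[1:]]; plan(a[:3],a[3] if len(a)>3 else None)
E
python3 - <<'E'
import meas; from meas import *
T["box"]=((8,28),95,112,(222,275),(428,211),.026,None)
for i,n in enumerate(("top","scene")):
    c=grab(n); m=pts(c,"box",T["box"][3+i]); print(n,m.mean(0),*loc(c,"box",T["box"][3+i]))
E
python3 plan.py 0.38 0.2265 0.13
```

```text
top [262.02944308 178.85150705] [ 0.58272424 -0.01487781] 1563.9 x 939.0 long axis 89.2 deg from +x
scene [427.21109959 210.30342324] [0.38323547 0.2304492 ] 69.0 x 38.0 long axis 37.8 deg from +x
t 0.3 dp [-0.258  -0.1655  0.1012] roll 0.00 (now yaw 66.5) tcp [0.2096 0.4813 0.2311]
```

```bash
python3 - <<'E'
import meas; from meas import *
c=grab("top")
for v in (130,140,150):
    T["box"]=((8,28),90,v,(220,272),0,.026,None)
    try:
        im=c["pixels"].copy(); im[:250]=0; im[300:]=0; im[:,:200]=0; im[:,245:]=0
        d=dict(c); d["pixels"]=im; print(v,*loc(d,"box",(220,272)))
    except Exception as e: print(e)
E
```

```text
130 [0.37648187 0.2272735 ] 50.6 x 34.3 long axis 37.6 deg from +x
140 [0.37639536 0.22762424] 49.4 x 33.6 long axis 37.5 deg from +x
150 [0.37620016 0.22805006] 48.5 x 33.0 long axis 38.4 deg from +x
```

```bash
python3 -m creep '{"dp":[[-0.04,-0.025,0.0],[-0.08,-0.05,0.02],[-0.12,-0.08,0.04],[-0.15,-0.1,0.05],[-0.16,-0.1,0.06]],"roll":[-1.4,-2.8,-4.2,-5.6,-7],"grip":[0.08,0.07,0.065,0.065,0.065]}' 30; python3 plan.py 0.375 0.229 0.13 127.7
```

```text
t: 0.82
tool_pos: [0.3111, 0.332, 0.1765]
eef_rot: [[-0.987, -0.161, 0.001], [-0.161, 0.987, 0.001], [-0.002, 0.001, -1.0]]
ft_force: [0.9, 0.2, 1.1]
opening: 0.0648
gripper_force: 0.0
t 0.8 dp [-0.0465 -0.112   0.0465] roll -5.69 (now yaw 99.3) tcp [0.3111 0.332  0.1765]
```

```bash
python3 -m creep '{"dp":[[-0.03,-0.04,0.03],[-0.045,-0.08,0.045],[-0.0465,-0.112,0.0465],[-0.0465,-0.112,0.0465],[-0.0465,-0.112,0.0465]],"roll":[-1.4,-2.8,-4.2,-5.7,-5.7],"grip":[0.065,0.065,0.065,0.065,0.065]}'; python3 plan.py 0.375 0.229 0.013 127.7; python3 -c "
from h import *
c=grab('wrist'); save(c,'w1.png'); K=np.array(c['mtx']);
for z in(0,.026):
  q=c['R'].T@(np.array([.375,.229,z])-c['o']); print(K@q/q[2])"
```

```text
t: 1.23
tool_pos: [0.3744, 0.2265, 0.1283]
eef_rot: [[-0.793, -0.61, -0.002], [-0.61, 0.793, -0.002], [0.003, -0.001, -1.0]]
ft_force: [-0.6, 0.8, 0.9]
opening: 0.0651
gripper_force: 0.0
t 1.2 dp [-0.0023  0.0017  0.1153] roll -0.03 (now yaw 127.6) tcp [0.3744 0.2265 0.1283]
[316.10889524 193.52986436   1.        ]
[316.22966848 202.50279986   1.        ]
```

View pics/w1.png

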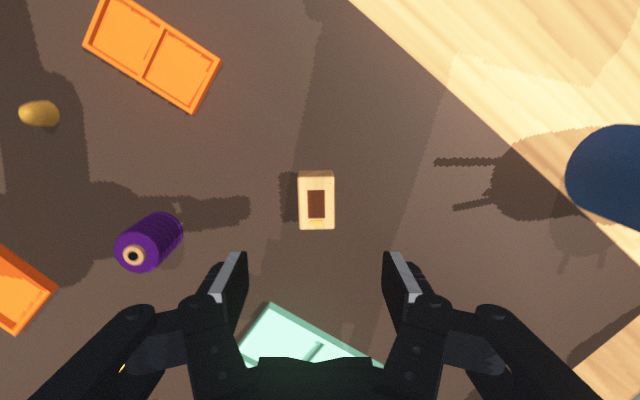

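The wrist view shows the box squared between the fingers at (316,204), against a predicted (316,203). The measurement holds, so I'm grasping it.

```bash
python3 -m creep '{"dp":[[-0.002,0.002,0.04],[-0.002,0.002,0.08],[-0.002,0.002,0.105],[-0.002,0.002,0.116],[-0.002,0.002,0.116]],"roll":[0,0,0,0,0],"grip":[0.065,0.065,0.065,0.065,0.065]}'
python3 -m creep '{"dp":[[0,0,0],[0,0,0],[0,0,0],[0,0,0],[0,0,0]],"roll":[0,0,0,0,0],"grip":[0.02,0.02,0.02,0.02,0.02]}' 30
python3 -m creep '{"dp":[[0,0,0],[0,0,-0.01],[0,0,-0.05],[0,0,-0.09],[0,0,-0.09]],"roll":[0,0,0,0,0],"grip":[0.02,0.02,0.02,0.02,0.02]}'; python3 plan.py 0.6395 0.0407 0.1 172.6
```

```text
t: 1.7
tool_pos: [0.372, 0.2323, 0.0108]
eef_rot: [[-0.795, -0.607, -0.005], [-0.607, 0.795, -0.002], [0.006, 0.001, -1.0]]
ft_force: [0.0, -0.2, -0.4]
opening: 0.0651
gripper_force: 0.0
t: 2.12
tool_pos: [0.3753, 0.2335, 0.0155]
eef_rot: [[-0.794, -0.608, 0.003], [-0.608, 0.794, 0.002], [-0.004, -0.0, -1.0]]
ft_force: [-0.8, 0.4, 5.9]
opening: 0.0292
gripper_force: 31.0
t: 2.53
tool_pos: [0.3777, 0.2346, 0.1125]
eef_rot: [[-0.794, -0.608, 0.012], [-0.608, 0.794, 0.006], [-0.014, -0.002, -1.0]]
ft_force: [1.3, 0.0, 0.9]
opening: 0.0294
gripper_force: 30.2
t 2.5 dp [-0.0899 -0.3131  0.0145] roll -9.04 (now yaw 127.4) tcp [0.3777 0.2346 0.1125]
```

Closing swung the tips about 12–15 mm beyond the TCP, so they touched the table and the grip is too low to clear the tray walls. I'll set the box back down and regrip higher.

```bash
python3 -m creep '{"dp":[[0,0,0.04],[0,0,0.08],[0,0,0.093],[0,0,0.097],[0,0,0.097]],"roll":[0,0,0,0,0],"grip":[0.02,0.02,0.02,0.02,0.02]}'
python3 -m creep '{"dp":[[0,0,0],[0,0,-0.003],[0,0,-0.008],[0,0,-0.012],[0,0,-0.012]],"roll":[0,0,0,0,0],"grip":[0.045,0.055,0.055,0.055,0.055]}'
python3 plan.py 0.3768 0.2342 0.028 127.6
```

```text
t: 2.95
tool_pos: [0.3745, 0.233, 0.0097]
eef_rot: [[-0.794, -0.608, -0.0], [-0.608, 0.794, -0.0], [0.0, 0.0, -1.0]]
ft_force: [-11.9, -6.6, 24.6]
opening: 0.0289
gripper_force: 40.6
t: 3.37
tool_pos: [0.3748, 0.2331, 0.0199]
eef_rot: [[-0.794, -0.608, 0.002], [-0.608, 0.794, 0.001], [-0.002, -0.0, -1.0]]
ft_force: [0.2, 0.3, -0.1]
opening: 0.055
gripper_force: 0.0
t 3.4 dp [-0.0023 -0.0004 -0.0081] roll -0.04 (now yaw 127.4) tcp [0.3748 0.2331 0.0199]
```

```bash
python3 -m creep '{"dp":[[0.002,0,-0.005],[0.002,0,-0.005],[0.002,0,-0.005],[0.002,0,-0.005],[0.002,0,-0.005]],"roll":[0,0,0,0,0],"grip":[0.055,0.03,0.02,0.02,0.02]}' 30
python3 -m creep '{"dp":[[0,0,0],[0,0,0],[0,0,-0.02],[0,0,-0.05],[0,0,-0.08]],"roll":[0,0,0,0,0],"grip":[0.02,0.02,0.02,0.02,0.02]}'; python3 plan.py 0.6395 0.0407 0.1 172.6
python3 -c "
from h import *
save(grab('wrist'),'w2.png')"
```

```text
t: 3.78
tool_pos: [0.3726, 0.2316, 0.024]
eef_rot: [[-0.794, -0.608, 0.0], [-0.608, 0.794, 0.0], [-0.0, -0.0, -1.0]]
ft_force: [-2.8, -1.6, 6.3]
opening: 0.0282
gripper_force: 29.3
t: 4.2
tool_pos: [0.3716, 0.2311, 0.1035]
eef_rot: [[-0.794, -0.608, -0.003], [-0.608, 0.794, -0.001], [0.003, 0.001, -1.0]]
ft_force: [0.5, 0.1, 0.0]
opening: 0.0278
gripper_force: 29.6
t 4.2 dp [-0.0971 -0.314   0.0029] roll -9.04 (now yaw 127.4) tcp [0.3716 0.2311 0.1035]
```

View pics/w2.png

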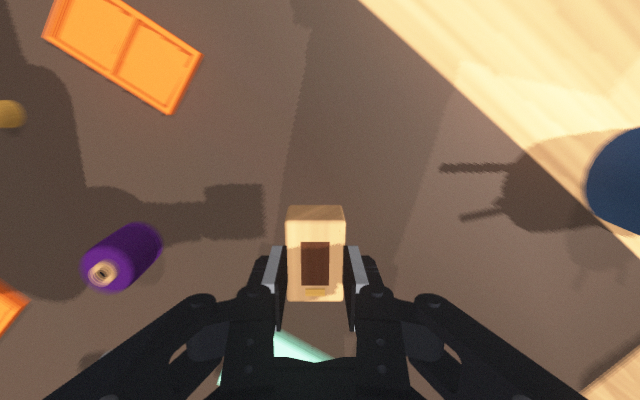

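```bash
python3 -c "
from h import *
c=grab('wrist'); s=read_state(); R=np.array(s['eef_rot'])
for uv in [(315,222),(315,300),(315,260),(290,222),(343,222),(287,300),(345,300),(315,207)]:
  print(uv,(R.T@(onz(c,uv,s['tool_pos'][2]+.002)-s['tool_pos'])).round(4))"
python3 plan.py 0.6395 0.0407 0.1 172.6
```

```text
(315, 222) [ 0.0213  0.0006 -0.0022]
(315, 300) [-0.0229  0.0006 -0.0018]
(315, 260) [ 0.0008  0.0006 -0.002 ]
(290, 222) [ 0.0213 -0.0115 -0.0022]
(343, 222) [ 0.0213  0.0141 -0.0022]
(287, 300) [-0.0229 -0.0142 -0.0018]
(345, 300) [-0.0229  0.0164 -0.0018]
(315, 207) [ 0.029   0.0006 -0.0023]
t 4.3 dp [-0.0933 -0.3134  0.0097] roll -9.03 (now yaw 127.4) tcp [0.3749 0.2328 0.1084]
```

The box sits centred and level in the grip, so I'm carrying it to the orange tray's +y compartment.

```bash
python3 -m creep '{"dp":[[-0.012,-0.04,0],[-0.024,-0.08,0],[-0.036,-0.12,0],[-0.048,-0.16,0],[-0.06,-0.2,0]],"roll":[-1.2,-2.4,-3.6,-4.8,-6],"grip":[0.02,0.02,0.02,0.02,0.02]}'; python3 plan.py 0.6395 0.0407 0.1 172.6
```

```text
t: 4.72
tool_pos: [0.5418, 0.1084, 0.1024]
eef_rot: [[-0.379, -0.925, -0.001], [-0.925, 0.379, 0.0], [0.0, 0.001, -1.0]]
ft_force: [-0.4, 1.4, 0.4]
opening: 0.0278
gripper_force: 29.7
t 4.7 dp [ 0.0256 -0.1161  0.0022] roll -2.98 (now yaw 157.7) tcp [0.5418 0.1084 0.1024]
```

```bash
python3 -m creep '{"dp":[[0.01,-0.04,0],[0.02,-0.08,0],[0.0256,-0.116,0],[0.0256,-0.116,0],[0.0256,-0.116,0]],"roll":[-1,-2,-3,-3,-3],"grip":[0.02,0.02,0.02,0.02,0.02]}'; python3 plan.py 0.6395 0.0407 0.034 172.6;  python3 -c "
from h import *
save(grab('wrist'),'w3.png')"
```

```text
t: 5.13
tool_pos: [0.6369, 0.0613, 0.1002]
eef_rot: [[-0.168, -0.986, -0.003], [-0.986, 0.168, -0.017], [0.018, -0.0, -1.0]]
ft_force: [-0.4, 0.0, 0.5]
opening: 0.0279
gripper_force: 29.7
t 5.1 dp [ 0.0187 -0.006   0.0665] roll -0.46 (now yaw 170.3) tcp [0.6369 0.0613 0.1002]
```

View pics/w3.png

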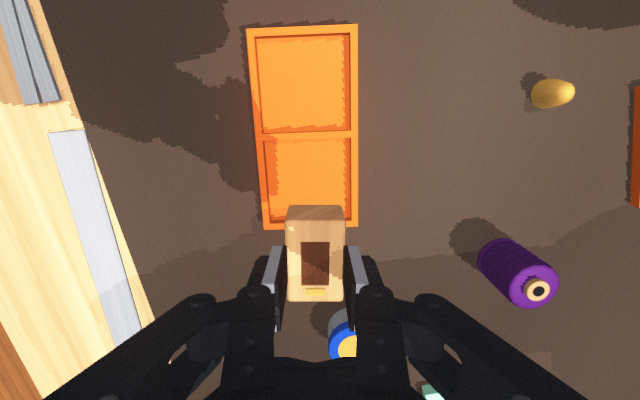

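The box is held, with the large orange tray ahead spanning (250,25)–(358,228). I'm finishing the lateral move before lowering.

```bash
python3 -m creep '{"dp":[[0,0,0],[0,0,0],[0,0,0.01],[0,0,0.02],[0,0,0.02]],"roll":[-0.1,-0.1,-0.1,-0.1,-0.1],"grip":[0.02,0.02,0.02,0.02,0.02]}'; python3 plan.py 0.6395 0.0407 0.034 172.6
```

```text
t: 5.6
tool_pos: [0.6351, 0.0637, 0.0801]
eef_rot: [[-0.163, -0.987, -0.003], [-0.986, 0.163, -0.02], [0.02, -0.0, -1.0]]
ft_force: [-0.4, -0.1, -0.6]
opening: 0.028
gripper_force: 29.7
t 5.6 dp [ 0.021  -0.0081  0.0465] roll -0.39 (now yaw 170.6) tcp [0.6351 0.0637 0.0801]
```

```bash
python3 -m creep '{"dp":[[0.01,-0.004,0],[0.021,-0.008,0],[0.021,-0.008,0],[0.021,-0.008,0.0],[0.021,-0.008,0.0]],"roll":[-0.2,-0.4,-0.4,-0.4,-0.4],"grip":[0.02,0.02,0.02,0.02,0.02]}'; python3 plan.py 0.6395 0.0407 0.034 172.6
```

```text
t: 6.02
tool_pos: [0.6402, 0.0594, 0.0832]
eef_rot: [[-0.161, -0.987, 0.003], [-0.986, 0.161, -0.036], [0.035, -0.009, -0.999]]
ft_force: [0.4, 1.0, -0.0]
opening: 0.0279
gripper_force: 29.7
t 6.0 dp [ 0.0169 -0.0018  0.0499] roll -0.37 (now yaw 170.8) tcp [0.6402 0.0594 0.0832]
```

```bash
python3 -c "
from h import *
s=read_state(); print(s['joints'],s['ft_force'],s['ft_torque'])"
```

```text
[   2.91610186   26.90742743   69.11256923   -2.07947239   83.89411353
 -167.61805074] [ 0.43591592  0.96295551 -0.02412075] [ 0.02915731 -0.02007151  0.02144762]
```

Joint 6 has reached its limit, so I'm unwinding by half a turn. The grasp is symmetric, so nothing changes for the box.

```bash

python3 -m creep '{"dp":[[0,0,-0.005],[0,0,-0.01],[0,0,-0.01],[0,0,-0.01],[0,0,-0.01]],"roll":[1.4,2.8,4.2,5.6,7],"grip":[0.02,0.02,0.02,0.02,0.02]}' >/dev/null
python3 -m creep '{"dp":[[0,0,0],[0,0,0],[0,0,0],[0,0,0],[0,0,0]],"roll":[1.4,2.8,4.2,5.6,7],"grip":[0.02,0.02,0.02,0.02,0.02]}' >/dev/null
python3 -m creep '{"dp":[[0,0,0],[0,0,0],[0,0,0],[0,0,0],[0,0,0]],"roll":[1.4,2.8,4.2,5.6,7],"grip":[0.02,0.02,0.02,0.02,0.02]}' >/dev/null
python3 -m creep '{"dp":[[0,0,0],[0,0,0],[0,0,0],[0,0,0],[0,0,0]],"roll":[1.4,2.8,4.2,5.6,7],"grip":[0.02,0.02,0.02,0.02,0.02]}' >/dev/null
python3 -m creep '{"dp":[[0,0,0],[0,0,0],[0,0,0],[0,0,0],[0,0,0]],"roll":[1.4,2.8,4.2,5.6,7],"grip":[0.02,0.02,0.02,0.02,0.02]}'; python3 plan.py 0.6395 0.0407 0.034 172.6; python3 -c "
from h import *
s=read_state(); print(s['joints'])"
```

```text
t: 8.1
tool_pos: [0.6401, 0.0598, 0.0931]
eef_rot: [[0.08, 0.997, 0.003], [0.996, -0.08, -0.036], [-0.036, 0.006, -0.999]]
ft_force: [-0.6, -0.1, -1.3]
opening: 0.0278
gripper_force: 29.7
t 8.1 dp [-0.017   0.0006  0.0597] roll 0.56 (now yaw -4.6) tcp [0.6401 0.0598 0.0931]
[ 2.95125392 26.40931853 68.60437035 -2.0730883  84.91482242  7.72383233]
```

```bash

python3 -m creep '{"dp":[[-0.01,0,0],[-0.017,0,0],[-0.017,0,0.02],[-0.017,0,0.04],[-0.017,0,0.04]],"roll":[0.5,0.5,0.5,0.5,0.5],"grip":[0.02,0.02,0.02,0.02,0.02]}'; python3 plan.py 0.6395 0.0407 0.034 172.6
```

```text
t: 8.52
tool_pos: [0.6365, 0.0408, 0.0491]
eef_rot: [[0.116, 0.993, -0.004], [0.993, -0.116, -0.036], [-0.036, -0.0, -0.999]]
ft_force: [-0.4, -0.8, -2.2]
opening: 0.028
gripper_force: 29.7
t 8.5 dp [0.0008 0.003  0.0151] roll 0.14 (now yaw -6.7) tcp [0.6365 0.0408 0.0491]
```

```bash

python3 -m creep '{"dp":[[0,0.003,0.01],[0,0.003,0.016],[0,0.003,0.019],[0,0.003,0.0205],[0,0.003,0.0205]],"roll":[0.1,0.1,0.1,0.1,0.1],"grip":[0.02,0.02,0.02,0.02,0.02]}'
python3 -m creep '{"dp":[[0,0,0],[0,0,0],[0,0,0],[0,0,-0.03],[0,0,-0.06]],"roll":[0,0,0,0,0],"grip":[0.06,0.06,0.06,0.06,0.06]}'; python3 plan.py 0.473 -0.1345 0.1 172.6; python3 -c "
from h import *
save(grab('wrist'),'w4.png')"
```

```text
t: 8.93
tool_pos: [0.642, 0.0404, 0.0332]
eef_rot: [[0.126, 0.992, 0.003], [0.991, -0.126, -0.036], [-0.035, 0.008, -0.999]]
ft_force: [-0.4, 0.1, -1.3]
opening: 0.028
gripper_force: 29.8
t: 9.35
tool_pos: [0.6403, 0.0425, 0.0916]
eef_rot: [[0.126, 0.992, -0.002], [0.991, -0.126, -0.036], [-0.036, 0.003, -0.999]]
ft_force: [0.6, 0.0, 1.2]
opening: 0.0601
gripper_force: 0.0
t 9.3 dp [-0.1968 -0.1437 -0.0016] roll 0.03 (now yaw -7.2) tcp [0.6403 0.0425 0.0916]
```

View pics/w4.png

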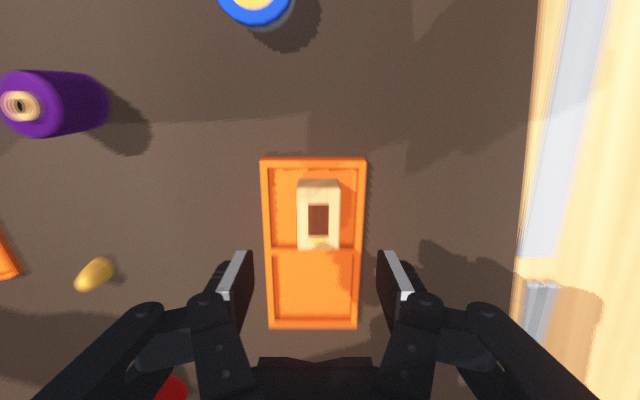

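The box landed in the +y compartment at about (318,215). Checking its position numerically.

```bash
python3 -c "
from h import *
c=grab('wrist')
for uv in [(298,190),(340,190),(339,249),(299,249)]: print('top',onz(c,uv,.030).round(4))
for uv in [(298,180),(338,180)]: print('bot',onz(c,uv,.004).round(4))
for uv in [(260,158),(366,158),(358,328),(267,328)]: print('tray',onz(c,uv,.012).round(4))"
python3 plan.py 0.473 -0.1345 0.1 172.6
```

```text
top [0.6356 0.0594 0.03  ]
top [0.6647 0.0556 0.03  ]
top [0.6594 0.0095 0.03  ]
top [0.6297 0.0135 0.03  ]
bot [0.6347 0.0594 0.004 ]
bot [0.6655 0.0553 0.004 ]
tray [0.6101 0.0817 0.012 ]
tray [0.6872 0.0717 0.012 ]
tray [ 0.669  -0.0827  0.012 ]
tray [ 0.5879 -0.0712  0.012 ]
t 9.4 dp [-0.1974 -0.1482  0.004 ] roll 0.04 (now yaw -7.2) tcp [0.6448 0.0427 0.1001]
```

The box measures 46 x 29 mm at the right height, offset (+4, +35) mm in the tray frame, which is good. Red spool next.

```bash

python3 -m creep '{"dp":[[-0.03,-0.022,0],[-0.06,-0.045,0],[-0.09,-0.068,0],[-0.12,-0.09,0],[-0.15,-0.113,0]],"roll":[0,0,0,0,0],"grip":[0.065,0.065,0.065,0.065,0.065]}' >/dev/null
python3 -m creep '{"dp":[[-0.025,-0.018,0],[-0.047,-0.035,0],[-0.047,-0.035,0],[-0.047,-0.035,0],[-0.047,-0.035,0]],"roll":[0,0,0,0,0],"grip":[0.065,0.065,0.065,0.065,0.065]}'; python3 plan.py 0.473 -0.1345 0.031 172.6; python3 -c "
from h import *
c=grab('wrist');im=c['pixels'];h=cv2.cvtColor(im,cv2.COLOR_RGB2HSV)
m=((h[...,0]<5)|(h[...,0]>173))&(h[...,1]>140)&(h[...,2]>50); ys,xs=np.nonzero(m);print(len(xs),xs.min(),xs.max(),ys.min(),ys.max())
q=c['R'].T@(np.array([.473,-.1345,.047])-c['o']);print((np.array(c['mtx'])@q/q[2]).round())"
```

```text
t: 10.28
tool_pos: [0.4705, -0.134, 0.0991]
eef_rot: [[0.126, 0.992, 0.004], [0.991, -0.126, -0.036], [-0.035, 0.008, -0.999]]
ft_force: [-0.2, 0.2, 0.2]
opening: 0.0648
gripper_force: 0.0
t 10.3 dp [0.0022 0.002  0.0681] roll 0.03 (now yaw -7.2) tcp [ 0.4705 -0.134   0.0991]
2671 289 345 174 244
[318. 221.   1.]
```

```bash

python3 -m creep '{"dp":[[0.002,0.002,0.02],[0.002,0.002,0.05],[0.002,0.002,0.068],[0.002,0.002,0.068],[0.002,0.002,0.068]],"roll":[0,0,0,0,0],"grip":[0.065,0.065,0.065,0.065,0.065]}'
python3 -m creep '{"dp":[[0,0,0],[0,0,0],[0,0,0],[0,0,0],[0,0,0]],"roll":[0,0,0,0,0],"grip":[0.03,0.03,0.03,0.03,0.03]}' 30
python3 -m creep '{"dp":[[0,0,0],[0,0,-0.02],[0,0,-0.05],[0,0,-0.085],[0,0,-0.085]],"roll":[0,0,0,0,0],"grip":[0.03,0.03,0.03,0.03,0.03]}'; python3 plan.py 0.6305 -0.0277 0.12 172.6
```

```text
t: 10.75
tool_pos: [0.4725, -0.134, 0.0303]
eef_rot: [[0.125, 0.992, 0.001], [0.992, -0.125, -0.035], [-0.035, 0.005, -0.999]]
ft_force: [-0.6, -0.2, -0.2]
opening: 0.0649
gripper_force: 0.0
t: 11.17
tool_pos: [0.4738, -0.1351, 0.0328]
eef_rot: [[0.126, 0.992, 0.006], [0.991, -0.126, -0.037], [-0.036, 0.011, -0.999]]
ft_force: [-0.0, 1.9, 5.5]
opening: 0.0367
gripper_force: 30.0
t: 11.58
tool_pos: [0.4756, -0.1329, 0.1236]
eef_rot: [[0.126, 0.992, 0.015], [0.991, -0.126, -0.04], [-0.038, 0.019, -0.999]]
ft_force: [0.5, 0.3, 0.6]
opening: 0.037
gripper_force: 30.5
t 11.6 dp [0.124  0.1404 0.0016] roll 0.03 (now yaw -7.2) tcp [ 0.4756 -0.1329  0.1236]
```

```bash

python3 -m creep '{"dp":[[0.025,0.028,0],[0.05,0.056,0],[0.075,0.085,0],[0.1,0.113,0],[0.124,0.14,0]],"roll":[0,0,0,0,0],"grip":[0.03,0.03,0.03,0.03,0.03]}' 
python3 -m creep '{"dp":[[0,0,0],[0,0,0],[0,0,0.02],[0,0,0.04],[0,0,0.04]],"roll":[0,0,0,0,0],"grip":[0.03,0.03,0.03,0.03,0.03]}' 
python3 plan.py 0.6315 -0.0285 0.036 172.6
```

```text
t: 12.0
tool_pos: [0.6283, -0.0252, 0.1127]
eef_rot: [[0.126, 0.992, 0.004], [0.991, -0.126, -0.036], [-0.035, 0.008, -0.999]]
ft_force: [0.6, -0.7, -0.2]
opening: 0.0368
gripper_force: 30.5
t: 12.42
tool_pos: [0.6241, -0.0287, 0.0686]
eef_rot: [[0.127, 0.992, -0.004], [0.991, -0.127, -0.036], [-0.036, 0.001, -0.999]]
ft_force: [-0.7, 0.5, -0.8]
opening: 0.0366
gripper_force: 30.6
t 12.4 dp [0.0023 0.0073 0.0325] roll 0.02 (now yaw -7.3) tcp [ 0.6241 -0.0287  0.0686]
```

```bash

python3 -m creep '{"dp":[[0.002,0.005,0.015],[0.002,0.005,0.025],[0.002,0.005,0.03],[0.002,0.005,0.032],[0.002,0.005,0.032]],"roll":[0,0,0,0,0],"grip":[0.03,0.03,0.03,0.03,0.03]}' 
python3 -m creep '{"dp":[[0,0,0],[0,0,0],[0,0,0],[0,0,0],[0,0,0]],"roll":[0,0,0,0,0],"grip":[0.03,0.03,0.03,0.03,0.03]}' 
python3 plan.py 0.6315 -0.0285 0.036 172.6
```

```text
t: 12.83
tool_pos: [0.6319, -0.028, 0.0406]
eef_rot: [[0.126, 0.992, 0.002], [0.991, -0.126, -0.036], [-0.035, 0.007, -0.999]]
ft_force: [-0.2, 0.0, -0.9]
opening: 0.0362
gripper_force: 30.6
t: 13.25
tool_pos: [0.6323, -0.0278, 0.0408]
eef_rot: [[0.126, 0.992, 0.003], [0.991, -0.126, -0.036], [-0.035, 0.008, -0.999]]
ft_force: [-0.3, -0.4, 0.1]
opening: 0.0366
gripper_force: 30.6
t 13.2 dp [-0.0007 -0.0008  0.0048] roll 0.03 (now yaw -7.2) tcp [ 0.6323 -0.0278  0.0408]
```

```bash

python3 -m creep '{"dp":[[0,0,0.002],[0,0,0.004],[0,0,0.0045],[0,0,0.0045],[0,0,0.0045]],"roll":[0,0,0,0,0],"grip":[0.03,0.03,0.03,0.03,0.03]}' 
python3 -m creep '{"dp":[[0,0,0],[0,0,0],[0,0,0],[0,0,0],[0,0,0]],"roll":[0,0,0,0,0],"grip":[0.045,0.055,0.065,0.065,0.065]}' 
python3 -m creep '{"dp":[[0,0,-0.02],[0,0,-0.05],[0,0,-0.08],[0,0,-0.08],[0,0,-0.08]],"roll":[0,0,0,0,0],"grip":[0.065,0.065,0.065,0.065,0.065]}' 
python3 plan.py 0.627 -0.1745 0.12 5.5;  python3 -c "
from h import *
save(grab('wrist'),'w5.png')"
```

```text
t: 13.67
tool_pos: [0.6324, -0.0279, 0.0369]
eef_rot: [[0.126, 0.992, 0.003], [0.991, -0.126, -0.036], [-0.035, 0.008, -0.999]]
ft_force: [-2.1, 0.0, 4.7]
opening: 0.0365
gripper_force: 31.1
t: 14.08
tool_pos: [0.6322, -0.0279, 0.0358]
eef_rot: [[0.126, 0.992, 0.003], [0.991, -0.126, -0.036], [-0.035, 0.007, -0.999]]
ft_force: [0.8, -0.5, 0.4]
opening: 0.0648
gripper_force: 0.0
t: 14.5
tool_pos: [0.6332, -0.0251, 0.1185]
eef_rot: [[0.126, 0.992, 0.008], [0.991, -0.126, -0.036], [-0.035, 0.012, -0.999]]
ft_force: [0.3, 0.0, -0.2]
opening: 0.065
gripper_force: 0.0
t 14.5 dp [-0.149   0.0126  0.0039] roll -2.55 (now yaw -7.2) tcp [ 0.6332 -0.0251  0.1185]
```

View pics/w5.png

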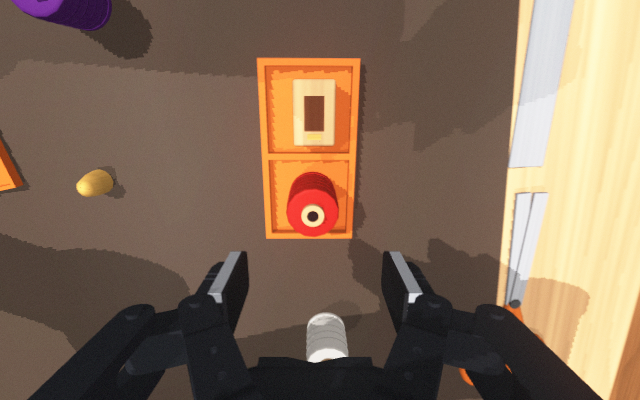

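The red spool stands upright in the -y compartment (313,213), with the box beside it (314,112). White spool next.

```bash

python3 -m creep '{"dp":[[-0.03,0.003,0],[-0.07,0.006,0],[-0.11,0.009,0],[-0.149,0.0126,0],[-0.149,0.0126,0]],"roll":[-1,-2,-2.5,-2.5,-2.5],"grip":[0.065,0.065,0.065,0.065,0.065]}' >/dev/null
python3 -m creep '{"dp":[[0,0,0],[0,0,0],[0,0,0],[0,0,0.01],[0,0,0.02]],"roll":[0,0,0,0,0],"grip":[0.065,0.065,0.065,0.065,0.065]}' 
python3 plan.py 0.627 -0.1745 0.031 5.5; python3 -c "
from h import *
c=grab('wrist');im=c['pixels'];h=cv2.cvtColor(im,cv2.COLOR_RGB2HSV)[100:300,240:400]
m=(h[...,1]<50)&(h[...,2]>130); ys,xs=np.nonzero(m);print(len(xs),xs.min()+240,xs.max()+240,ys.min()+100,ys.max()+100)
q=c['R'].T@(np.array([.627,-.1745,.047])-c['o']);print((np.array(c['mtx'])@q/q[2]).round())"
```

```text
t: 15.38
tool_pos: [0.6262, -0.174, 0.1009]
eef_rot: [[-0.093, 0.996, 0.004], [0.995, 0.093, -0.036], [-0.036, 0.0, -0.999]]
ft_force: [-0.5, 0.3, 0.0]
opening: 0.065
gripper_force: 0.0
t 15.4 dp [0.002  0.0007 0.0699] roll -0.03 (now yaw 5.4) tcp [ 0.6262 -0.174   0.1009]
2835 288 399 171 271
[316. 221.   1.]
```

```bash

python3 -m creep '{"dp":[[0.002,0.001,0.02],[0.002,0.001,0.05],[0.002,0.001,0.07],[0.002,0.001,0.07],[0.002,0.001,0.07]],"roll":[0,0,0,0,0],"grip":[0.065,0.065,0.065,0.065,0.065]}' >/dev/null
python3 -m creep '{"dp":[[0,0,0],[0,0,0],[0,0,0],[0,0,0],[0,0,0]],"roll":[0,0,0,0,0],"grip":[0.03,0.03,0.03,0.03,0.03]}' 30
python3 -m creep '{"dp":[[0,0,0],[0,0,-0.02],[0,0,-0.05],[0,0,-0.09],[0,0,-0.09]],"roll":[0,0,0,0,0],"grip":[0.03,0.03,0.03,0.03,0.03]}'; python3 plan.py 0.538 -0.391 0.12 5.5
```

```text
t: 16.27
tool_pos: [0.628, -0.1758, 0.0337]
eef_rot: [[-0.092, 0.996, 0.007], [0.995, 0.092, -0.037], [-0.037, 0.003, -0.999]]
ft_force: [-1.2, 0.5, 6.5]
opening: 0.0366
gripper_force: 30.2
t: 16.68
tool_pos: [0.63, -0.1732, 0.1315]
eef_rot: [[-0.091, 0.996, 0.017], [0.995, 0.092, -0.041], [-0.042, 0.013, -0.999]]
ft_force: [0.9, -0.4, 1.6]
opening: 0.0367
gripper_force: 30.3
t 16.7 dp [-0.2078 -0.1118  0.0188] roll -0.05 (now yaw 5.3) tcp [ 0.63   -0.1732  0.1315]
```

```bash

python3 -m creep '{"dp":[[-0.03,-0.016,0],[-0.065,-0.035,0],[-0.1,-0.054,0],[-0.135,-0.073,0],[-0.17,-0.092,0]],"roll":[0,0,0,0,0],"grip":[0.03,0.03,0.03,0.03,0.03]}' >/dev/null
python3 -m creep '{"dp":[[-0.02,-0.01,0],[-0.038,-0.02,0],[-0.038,-0.02,0],[-0.038,-0.02,0.0],[-0.038,-0.02,0.0]],"roll":[0,0,0,0,0],"grip":[0.03,0.03,0.03,0.03,0.03]}' 
python3 plan.py 0.538 -0.391 0.041 5.5; python3 -c "
from h import *
save(grab('wrist'),'w6.png')"
```

```text
t: 17.52
tool_pos: [0.5344, -0.3889, 0.1289]
eef_rot: [[-0.092, 0.996, 0.003], [0.995, 0.092, -0.036], [-0.036, 0.0, -0.999]]
ft_force: [0.5, 0.3, 0.2]
opening: 0.0366
gripper_force: 30.3
t 17.5 dp [0.0007 0.0033 0.088 ] roll -0.04 (now yaw 5.3) tcp [ 0.5344 -0.3889  0.1289]
```

View pics/w6.png

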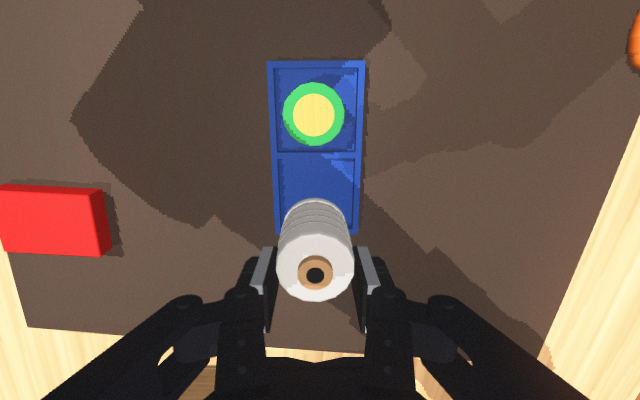

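The white spool is held at (315,255). The blue tray spans (267,62)–(359,234), with the green tin at (314,114) in the far compartment and the near one free.

```bash
python3 -c "
from h import *
c=grab('wrist')
P=np.array([onz(c,u,.012) for u in [(267,62),(366,62),(359,234),(276,234)]]);m=P.mean(0);e=(P[0]+P[1]-P[2]-P[3])/2;print(m,np.linalg.norm(e),m-.0345*e/np.linalg.norm(e))"
python3 -m creep '{"dp":[[0.001,0.003,0.03],[0.001,0.003,0.06],[0.001,0.003,0.08],[0.001,0.003,0.086],[0.001,0.003,0.086]],"roll":[0,0,0,0,0],"grip":[0.03,0.03,0.03,0.03,0.03]}' >/dev/null
python3 -m creep '{"dp":[[0,0,0],[0,0,0],[0,0,0],[0,0,0],[0,0,0]],"roll":[0,0,0,0,0],"grip":[0.03,0.03,0.03,0.03,0.03]}' 
python3 plan.py 0.538 -0.391 0.036 5.5
```

```text
[ 0.53361981 -0.35841469  0.012     ] 0.14170828485173667 [ 0.53709575 -0.39273914  0.012     ]
t: 18.45
tool_pos: [0.5375, -0.3916, 0.0438]
eef_rot: [[-0.091, 0.996, 0.004], [0.995, 0.092, -0.037], [-0.037, 0.001, -0.999]]
ft_force: [-0.7, 0.4, -0.2]
opening: 0.0371
gripper_force: 30.3
t 18.4 dp [0.0009 0.0005 0.0078] roll -0.05 (now yaw 5.3) tcp [ 0.5375 -0.3916  0.0438]
```

```bash

python3 -m creep '{"dp":[[0,0,0.003],[0,0,0.006],[0,0,0.0075],[0,0,0.0075],[0,0,0.0075]],"roll":[0,0,0,0,0],"grip":[0.03,0.03,0.03,0.03,0.03]}' 
python3 -m creep '{"dp":[[0,0,0],[0,0,0],[0,0,0],[0,0,0],[0,0,0]],"roll":[0,0,0,0,0],"grip":[0.045,0.055,0.065,0.065,0.065]}' >/dev/null
python3 -m creep '{"dp":[[0,0,-0.02],[0,0,-0.05],[0,0,-0.08],[0,0,-0.08],[0,0,-0.08]],"roll":[0,0,0,0,0],"grip":[0.065,0.065,0.065,0.065,0.065]}' 
python3 plan.py 0.3935 -0.2335 0.12 3; python3 -c "
from h import *
print(read_state()['joints'])"
```

```text
t: 18.87
tool_pos: [0.5371, -0.392, 0.0374]
eef_rot: [[-0.091, 0.996, 0.003], [0.995, 0.091, -0.037], [-0.037, -0.001, -0.999]]
ft_force: [-5.4, 3.1, 11.8]
opening: 0.0365
gripper_force: 31.7
t: 19.7
tool_pos: [0.538, -0.3895, 0.118]
eef_rot: [[-0.092, 0.996, 0.007], [0.995, 0.092, -0.039], [-0.04, 0.003, -0.999]]
ft_force: [0.9, -0.5, -0.4]
opening: 0.0647
gripper_force: 0.0
t 19.7 dp [ 0.1683 -0.1296 -0.0091] roll 0.45 (now yaw 5.3) tcp [ 0.538  -0.3895  0.118 ]
[-38.44654009  27.42457025  64.34853775  -1.51586941  86.53092991
 -43.63734621]
```

```bash

python3 -m creep '{"dp":[[0.03,-0.023,0],[0.06,-0.046,0],[0.09,-0.07,0],[0.12,-0.093,0],[0.15,-0.115,0]],"roll":[0.1,0.2,0.4,0.4,0.4],"grip":[0.065,0.065,0.065,0.065,0.065]}' >/dev/null
python3 -m creep '{"dp":[[0.018,-0.015,0],[0.018,-0.015,0],[0.018,-0.015,0.01],[0.018,-0.015,0.02],[0.018,-0.015,0.02]],"roll":[0,0,0,0,0],"grip":[0.065,0.065,0.065,0.065,0.065]}' 
python3 plan.py 0.3935 -0.2335 0.031 3.2; python3 -c "
from h import *
c=grab('wrist');im=c['pixels'];h=cv2.cvtColor(im,cv2.COLOR_RGB2HSV)
m=(h[...,0]>20)&(h[...,0]<34)&(h[...,1]>140)&(h[...,2]>60); m[:100]=0;ys,xs=np.nonzero(m);print(len(xs),xs.min(),xs.max(),ys.min(),ys.max())
q=c['R'].T@(np.array([.3935,-.2335,.047])-c['o']);print((np.array(c['mtx'])@q/q[2]).round())"
```

```text
t: 20.53
tool_pos: [0.392, -0.2334, 0.086]
eef_rot: [[-0.056, 0.998, -0.001], [0.998, 0.056, -0.033], [-0.033, -0.003, -0.999]]
ft_force: [-0.2, 0.1, -0.1]
opening: 0.065
gripper_force: 0.0
t 20.5 dp [0.0017 0.0017 0.055 ] roll 0.01 (now yaw 3.2) tcp [ 0.392  -0.2334  0.086 ]
1821 287 344 180 253
[318. 230.   1.]
```

```bash

python3 -m creep '{"dp":[[0.002,0.001,0.02],[0.002,0.001,0.045],[0.002,0.001,0.055],[0.002,0.001,0.055],[0.002,0.001,0.055]],"roll":[0,0,0,0,0],"grip":[0.065,0.065,0.065,0.065,0.065]}' >/dev/null
python3 -m creep '{"dp":[[0,0,0],[0,0,0],[0,0,0],[0,0,0],[0,0,0]],"roll":[0,0,0,0,0],"grip":[0.03,0.03,0.03,0.03,0.03]}' 30
python3 -m creep '{"dp":[[0,0,0],[0,0,-0.02],[0,0,-0.05],[0,0,-0.09],[0,0,-0.09]],"roll":[0,0,0,0,0],"grip":[0.03,0.03,0.03,0.03,0.03]}'; python3 plan.py 0.525 0.366 0.12 3.2
```

```text
t: 21.42
tool_pos: [0.3947, -0.2342, 0.0357]
eef_rot: [[-0.057, 0.998, 0.005], [0.998, 0.057, -0.038], [-0.038, 0.003, -0.999]]
ft_force: [-1.0, 0.5, 6.7]
opening: 0.0366
gripper_force: 29.9
t: 21.83
tool_pos: [0.3965, -0.2321, 0.1322]
eef_rot: [[-0.057, 0.998, 0.013], [0.997, 0.057, -0.043], [-0.044, 0.011, -0.999]]
ft_force: [-0.0, -1.2, 0.3]
opening: 0.036
gripper_force: 30.4
t 21.8 dp [ 0.5898  0.1623 -0.0119] roll 0.01 (now yaw 3.3) tcp [ 0.3965 -0.2321  0.1322]
```

```bash

python3 -m creep '{"dp":[[0.03,0.008,0],[0.065,0.018,0],[0.1,0.0275,0],[0.135,0.037,0],[0.17,0.047,0]],"roll":[0,0,0,0,0],"grip":[0.03,0.03,0.03,0.03,0.03]}' >/dev/null
python3 -m creep '{"dp":[[0.035,0.01,0],[0.07,0.019,0],[0.105,0.029,0],[0.14,0.0385,0],[0.175,0.048,0]],"roll":[0,0,0,0,0],"grip":[0.03,0.03,0.03,0.03,0.03]}' 
python3 plan.py 0.525 0.366 0.12 3.2
```

```text
t: 22.67
tool_pos: [0.4689, 0.1213, 0.1119]
eef_rot: [[-0.057, 0.998, 0.004], [0.998, 0.057, -0.036], [-0.036, 0.002, -0.999]]
ft_force: [0.4, -0.2, -0.9]
opening: 0.0366
gripper_force: 30.4
t 22.7 dp [ 0.2407  0.07   -0.0166] roll 0.01 (now yaw 3.3) tcp [0.4689 0.1213 0.1119]
```

```bash

python3 -m creep '{"dp":[[0.035,0.01,0],[0.07,0.019,0],[0.105,0.029,0],[0.14,0.0385,0],[0.17,0.047,0]],"roll":[0,0,0,0,0],"grip":[0.03,0.03,0.03,0.03,0.03]}' 
python3 plan.py 0.525 0.366 0.12 3.2
```

```text
t: 23.08
tool_pos: [0.5061, 0.2941, 0.1055]
eef_rot: [[-0.058, 0.998, 0.003], [0.998, 0.058, -0.036], [-0.036, 0.001, -0.999]]
ft_force: [1.2, 0.0, -0.2]
opening: 0.0363
gripper_force: 30.4
t 23.1 dp [ 0.0702  0.0231 -0.017 ] roll 0.02 (now yaw 3.3) tcp [0.5061 0.2941 0.1055]
```

```bash

python3 -m creep '{"dp":[[0.035,0.011,0],[0.07,0.022,0],[0.07,0.022,0],[0.07,0.022,0],[0.07,0.022,0]],"roll":[0,0,0,0,0],"grip":[0.03,0.03,0.03,0.03,0.03]}' 
python3 plan.py 0.525 0.366 0.043 3.2; python3 -c "
from h import *
save(grab('wrist'),'w7.png')"
```

```text
t: 23.5
tool_pos: [0.5239, 0.3624, 0.1028]
eef_rot: [[-0.057, 0.998, 0.002], [0.998, 0.057, -0.037], [-0.037, 0.0, -0.999]]
ft_force: [-0.2, -0.1, -1.0]
opening: 0.0364
gripper_force: 30.4
t 23.5 dp [0.0058 0.0012 0.0596] roll 0.01 (now yaw 3.3) tcp [0.5239 0.3624 0.1028]
```

View pics/w7.png

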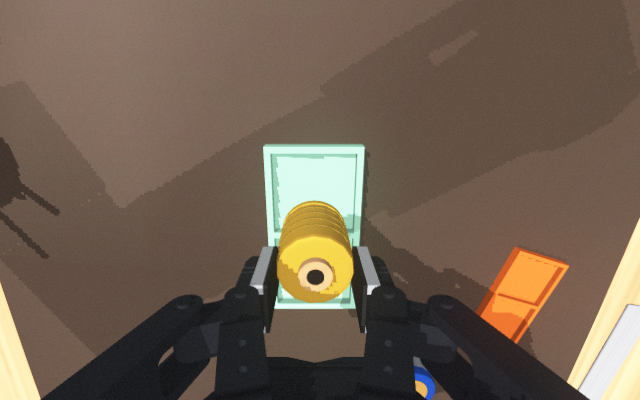

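The mustard spool is held over the far (+y) compartment: the tray spans (264,145)–(353,308), and the spool's base is near (315,208). Lowering it.

```bash
python3 -c "
from h import *
c=grab('wrist')
print([onz(c,u,.012).round(4) for u in [(264,145),(365,145)]])"
python3 -m creep '{"dp":[[0.005,0.001,0.02],[0.005,0.001,0.04],[0.005,0.001,0.055],[0.005,0.001,0.0595],[0.005,0.001,0.0595]],"roll":[0,0,0,0,0],"grip":[0.03,0.03,0.03,0.03,0.03]}' >/dev/null
python3 -m creep '{"dp":[[0,0,0],[0,0,0],[0,0,0],[0,0,0],[0,0,0]],"roll":[0,0,0,0,0],"grip":[0.03,0.03,0.03,0.03,0.03]}' 
python3 plan.py 0.525 0.366 0.038 3.2
```

```text
[array([0.4848, 0.403 , 0.012 ]), array([0.5583, 0.4071, 0.012 ])]
t: 24.43
tool_pos: [0.5252, 0.3658, 0.0442]
eef_rot: [[-0.057, 0.998, 0.004], [0.998, 0.057, -0.035], [-0.036, 0.002, -0.999]]
ft_force: [-0.5, -0.9, -0.7]
opening: 0.0365
gripper_force: 30.5
t 24.4 dp [ 0.0005 -0.0002  0.0062] roll 0.01 (now yaw 3.3) tcp [0.5252 0.3658 0.0442]
```

```bash

python3 -m creep '{"dp":[[0,0,0.003],[0,0,0.005],[0,0,0.0055],[0,0,0.0055],[0,0,0.0055]],"roll":[0,0,0,0,0],"grip":[0.03,0.03,0.03,0.03,0.03]}' 
python3 -m creep '{"dp":[[0,0,0],[0,0,0],[0,0,0],[0,0,0],[0,0,0]],"roll":[0,0,0,0,0],"grip":[0.045,0.055,0.065,0.07,0.07]}' >/dev/null
python3 -m creep '{"dp":[[0,0,-0.02],[0,0,-0.05],[0,0,-0.08],[0,0,-0.08],[0,0,-0.08]],"roll":[0,0,0,0,0],"grip":[0.07,0.07,0.07,0.07,0.07]}' 
python3 plan.py 0.6245 0.1845 0.1 3.2
```

```text
t: 24.85
tool_pos: [0.5253, 0.3659, 0.0398]
eef_rot: [[-0.057, 0.998, 0.004], [0.998, 0.057, -0.035], [-0.035, 0.002, -0.999]]
ft_force: [-4.0, -2.4, 8.4]
opening: 0.0363
gripper_force: 31.3
t: 25.68
tool_pos: [0.5258, 0.369, 0.1205]
eef_rot: [[-0.057, 0.998, 0.007], [0.998, 0.057, -0.033], [-0.034, 0.005, -0.999]]
ft_force: [0.3, 0.0, -0.5]
opening: 0.0701
gripper_force: 0.0
t 25.7 dp [-0.189   0.088   0.0274] roll 0.01 (now yaw 3.3) tcp [0.5258 0.369  0.1205]
```

```bash

python3 -m creep '{"dp":[[-0.035,0.016,0],[-0.07,0.033,0],[-0.11,0.051,0],[-0.15,0.07,0],[-0.187,0.087,0]],"roll":[0,0,0,0,0],"grip":[0.07,0.07,0.07,0.07,0.07]}' >/dev/null
python3 -m creep '{"dp":[[0,0,0],[0,0,0],[0,0,0.02],[0,0,0.04],[0,0,0.04]],"roll":[0,0,0,0,0],"grip":[0.07,0.07,0.07,0.07,0.07]}' 
python3 plan.py 0.6245 0.1845 0.0255 3.2; python3 -c "
from h import *
c=grab('wrist');im=c['pixels'];h=cv2.cvtColor(im,cv2.COLOR_RGB2HSV)
m=(h[...,0]>103)&(h[...,0]<127)&(h[...,1]>120)&(h[...,2]>60); m[:100]=0;ys,xs=np.nonzero(m);print(len(xs),xs.min(),xs.max(),ys.min(),ys.max())
q=c['R'].T@(np.array([.6245,.1845,.028])-c['o']);print((np.array(c['mtx'])@q/q[2]).round())"
```

```text
t: 26.52
tool_pos: [0.6172, 0.1892, 0.0787]
eef_rot: [[-0.058, 0.998, -0.006], [0.998, 0.058, -0.038], [-0.038, -0.009, -0.999]]
ft_force: [-1.2, 1.1, -1.4]
opening: 0.0703
gripper_force: 0.0
t 26.5 dp [-0.0031  0.0074  0.0532] roll 0.03 (now yaw 3.3) tcp [0.6172 0.1892 0.0787]
2041 291 359 192 258
[326. 229.   1.]
```

```bash

python3 -m creep '{"dp":[[-0.003,0.006,0],[-0.003,0.006,0.01],[-0.003,0.006,0.02],[-0.003,0.006,0.02],[-0.003,0.006,0.02]],"roll":[0,0,0,0,0],"grip":[0.07,0.07,0.07,0.07,0.07]}' 
python3 plan.py 0.6245 0.1845 0.0255 3.2
```

```text
t: 26.98
tool_pos: [0.6262, 0.1852, 0.0638]
eef_rot: [[-0.057, 0.998, 0.001], [0.998, 0.057, -0.036], [-0.036, -0.001, -0.999]]
ft_force: [-0.5, -0.8, -0.1]
opening: 0.0699
gripper_force: 0.0
t 27.0 dp [ 0.0008 -0.0017  0.0383] roll 0.01 (now yaw 3.3) tcp [0.6262 0.1852 0.0638]
```

```bash

python3 -m creep '{"dp":[[0.001,-0.001,0.015],[0.001,-0.001,0.03],[0.001,-0.001,0.038],[0.001,-0.001,0.038],[0.001,-0.001,0.038]],"roll":[0,0,0,0,0],"grip":[0.07,0.07,0.07,0.07,0.07]}' 
python3 -m creep '{"dp":[[0,0,0],[0,0,0],[0,0,0],[0,0,0],[0,0,0]],"roll":[0,0,0,0,0],"grip":[0.035,0.035,0.035,0.035,0.035]}' 30
python3 -m creep '{"dp":[[0,0,0],[0,0,-0.02],[0,0,-0.05],[0,0,-0.08],[0,0,-0.08]],"roll":[0,0,0,0,0],"grip":[0.035,0.035,0.035,0.035,0.035]}'; python3 plan.py 0.5284 0.2976 0.1 3.2
```

```text
t: 27.4
tool_pos: [0.6258, 0.1848, 0.0269]
eef_rot: [[-0.057, 0.998, 0.002], [0.998, 0.057, -0.036], [-0.036, 0.0, -0.999]]
ft_force: [0.6, 0.2, 0.7]
opening: 0.0701
gripper_force: 0.0
t: 27.82
tool_pos: [0.6261, 0.1849, 0.0274]
eef_rot: [[-0.057, 0.998, 0.004], [0.998, 0.057, -0.036], [-0.036, 0.002, -0.999]]
ft_force: [0.0, -0.2, 1.4]
opening: 0.0348
gripper_force: 0.7
t: 28.23
tool_pos: [0.6285, 0.1886, 0.1147]
eef_rot: [[-0.057, 0.998, 0.014], [0.998, 0.057, -0.033], [-0.034, 0.012, -0.999]]
ft_force: [0.6, -0.0, 1.2]
opening: 0.0349
gripper_force: 0.0
t 28.2 dp [ 0.1149 -0.0939  0.0096] roll 0.01 (now yaw 3.3) tcp [0.6285 0.1886 0.1147]
```

The opening fell to 35 mm with no grip force, so the tin slipped. Looking before I retry.

```bash
python3 -m creep '{"dp":[[0,0,0],[0,0,0],[0,0,0],[0,0,0],[0,0,0]],"roll":[0,0,0,0,0],"grip":[0.075,0.075,0.075,0.075,0.075]}' >/dev/null; python3 -c "
from h import *
c=grab('wrist');save(c,'w8.png');im=c['pixels'];h=cv2.cvtColor(im,cv2.COLOR_RGB2HSV)
m=(h[...,0]>103)&(h[...,0]<127)&(h[...,1]>120)&(h[...,2]>60); m[:100]=0;ys,xs=np.nonzero(m);u=((xs.min()+xs.max())/2,(ys.min()+ys.max())/2);print(u,np.ptp(xs),np.ptp(ys));print(onz(c,u,.028), read_state()['tool_pos'])"
```

```text
(np.float64(313.0), np.float64(207.5)) 60 59
[0.62358686 0.18718262 0.028     ] [0.62517633 0.18754945 0.10566578]
```

View pics/w8.png

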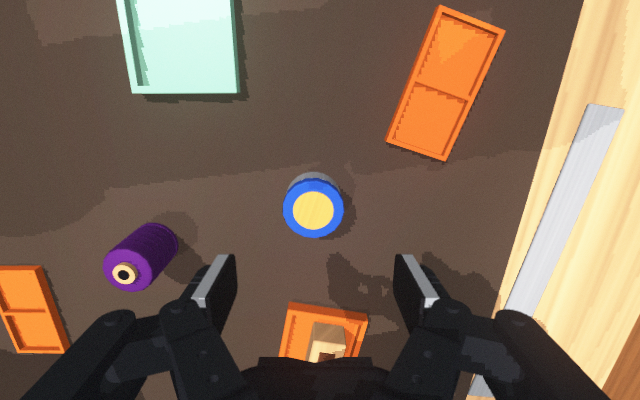

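The tin hasn't moved, at (313,208), i.e. (0.6235, 0.187). The tips therefore sit about 4 mm above the TCP at this opening and closed over the lid, so I'll grip with the TCP near 0.011.

```bash

python3 plan.py 0.6235 0.187 0.011 3.2
python3 -m creep '{"dp":[[0,0.001,0.02],[0,0.001,0.05],[0,0.001,0.075],[0,0.001,0.075],[0,0.001,0.075]],"roll":[0,0,0,0,0],"grip":[0.075,0.075,0.075,0.075,0.075]}' 
python3 plan.py 0.6235 0.187 0.011 3.2
```

```text
t 28.7 dp [ 0.003  -0.0016  0.0946] roll 0.01 (now yaw 3.3) tcp [0.6252 0.1875 0.1057]
t: 29.12
tool_pos: [0.6257, 0.1847, 0.0303]
eef_rot: [[-0.057, 0.998, -0.001], [0.998, 0.057, -0.037], [-0.037, -0.003, -0.999]]
ft_force: [0.9, 0.3, 0.7]
opening: 0.075
gripper_force: 0.0
t 29.1 dp [ 0.0031 -0.002   0.0192] roll 0.01 (now yaw 3.3) tcp [0.6257 0.1847 0.0303]
```

```bash

python3 -m creep '{"dp":[[0.002,-0.002,0.01],[0.002,-0.002,0.019],[0.002,-0.002,0.019],[0.002,-0.002,0.019],[0.002,-0.002,0.019]],"roll":[0,0,0,0,0],"grip":[0.075,0.075,0.075,0.075,0.075]}' 
python3 -m creep '{"dp":[[0,0,0],[0,0,0],[0,0,0],[0,0,0],[0,0,0]],"roll":[0,0,0,0,0],"grip":[0.035,0.035,0.035,0.035,0.035]}' 30
python3 -m creep '{"dp":[[0,0,0],[0,0,-0.02],[0,0,-0.05],[0,0,-0.09],[0,0,-0.09]],"roll":[0,0,0,0,0],"grip":[0.035,0.035,0.035,0.035,0.035]}'; python3 plan.py 0.5284 0.2976 0.1 3.2
```

```text
t: 29.53
tool_pos: [0.6251, 0.1864, 0.0135]
eef_rot: [[-0.057, 0.998, 0.004], [0.998, 0.057, -0.036], [-0.036, 0.002, -0.999]]
ft_force: [-1.0, -0.6, 0.5]
opening: 0.0749
gripper_force: 0.0
t: 29.95
tool_pos: [0.6252, 0.1864, 0.0136]
eef_rot: [[-0.057, 0.998, 0.004], [0.998, 0.057, -0.036], [-0.036, 0.002, -0.999]]
ft_force: [-0.3, 0.2, 3.8]
opening: 0.0445
gripper_force: 31.0
t: 30.37
tool_pos: [0.6278, 0.1906, 0.1116]
eef_rot: [[-0.057, 0.998, 0.015], [0.998, 0.057, -0.033], [-0.034, 0.013, -0.999]]
ft_force: [1.1, 0.5, 2.4]
opening: 0.0447
gripper_force: 30.9
t 30.4 dp [ 0.1128 -0.0932  0.0066] roll 0.01 (now yaw 3.3) tcp [0.6278 0.1906 0.1116]
```

```bash

python3 -m creep '{"dp":[[0.028,-0.023,0],[0.056,-0.046,0],[0.085,-0.07,0],[0.112,-0.093,0],[0.112,-0.093,0]],"roll":[0,0,0,0,0],"grip":[0.035,0.035,0.035,0.035,0.035]}' >/dev/null
python3 -m creep '{"dp":[[0,0,0],[0,0,0],[0,0,0],[0,0,0],[0,0,0]],"roll":[0,0,0,0,0],"grip":[0.035,0.035,0.035,0.035,0.035]}' 
python3 plan.py 0.5284 0.2976 0.025 3.2;python3 -c "
from h import *
save(grab('wrist'),'w9.png')"
```

```text
t: 31.2
tool_pos: [0.5259, 0.2951, 0.0984]
eef_rot: [[-0.055, 0.998, 0.003], [0.998, 0.055, -0.036], [-0.036, 0.001, -0.999]]
ft_force: [0.5, 0.2, -1.1]
opening: 0.0443
gripper_force: 31.0
t 31.2 dp [0.005  0.0026 0.0733] roll -0.01 (now yaw 3.2) tcp [0.5259 0.2951 0.0984]
```

View pics/w9.png

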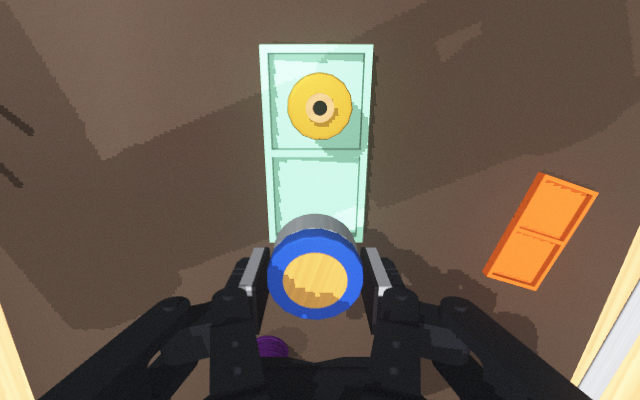

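The mustard spool stands upright at (320,106), and the tin is held over the near compartment, which spans (270,155)–(361,242).

```bash
python3 -c "
from h import *
c=grab('wrist')
P=np.array([onz(c,u,.012) for u in [(260,45),(374,45),(361,242),(270,242)]]);m=P.mean(0);e=(P[0]+P[1]-P[2]-P[3])/2;print(m,np.linalg.norm(e),m-.0345*e/np.linalg.norm(e))"
python3 -m creep '{"dp":[[0.004,0.003,0.02],[0.004,0.003,0.04],[0.004,0.003,0.06],[0.004,0.003,0.066],[0.004,0.003,0.066]],"roll":[0,0,0,0,0],"grip":[0.035,0.035,0.035,0.035,0.035]}' >/dev/null
python3 -m creep '{"dp":[[0,0,0],[0,0,0],[0,0,0],[0,0,0],[0,0,0]],"roll":[0,0,0,0,0],"grip":[0.035,0.035,0.035,0.035,0.035]}' 
python3 plan.py 0.5284 0.2976 0.0175 3.2
```

```text
[0.52474325 0.3331577  0.012     ] 0.14213796615825716 [0.52644535 0.29869971 0.012     ]
t: 32.13
tool_pos: [0.5286, 0.2979, 0.0333]
eef_rot: [[-0.057, 0.998, 0.004], [0.998, 0.057, -0.035], [-0.036, 0.002, -0.999]]
ft_force: [0.1, -0.3, -1.3]
opening: 0.0444
gripper_force: 31.0
t 32.1 dp [ 0.0002 -0.0003  0.0158] roll 0.01 (now yaw 3.3) tcp [0.5286 0.2979 0.0333]
```

```bash

python3 -m creep '{"dp":[[0,-0.001,0.006],[0,-0.001,0.012],[0,-0.001,0.014],[0,-0.001,0.015],[0,-0.001,0.015]],"roll":[0,0,0,0,0],"grip":[0.035,0.035,0.035,0.035,0.035]}' 
python3 -m creep '{"dp":[[0,0,0],[0,0,0],[0,0,0],[0,0,0],[0,0,0]],"roll":[0,0,0,0,0],"grip":[0.055,0.065,0.07,0.07,0.07]}'
python3 -m creep '{"dp":[[0,0,-0.02],[0,0,-0.05],[0,0,-0.09],[0,0,-0.12],[0,0,-0.12]],"roll":[0,0,0,0,0],"grip":[0.07,0.07,0.07,0.07,0.07]}' 
python3 -m creep '{"dp":[[-0.03,-0.03,0],[-0.06,-0.06,0],[-0.08,-0.08,0],[-0.08,-0.08,0],[-0.08,-0.08,0]],"roll":[0,0,0,0,0],"grip":[0.07,0.07,0.07,0.07,0.07]}' 
python3 meas.py | grep -v box; python3 -c "
from h import *
a=grab('top');save(a,'top9.png')
b=a['pixels'][110:310,130:530]; cv2.imwrite('pics/top9c.png',cv2.cvtColor(cv2.resize(b,(800,400),interpolation=cv2.INTER_CUBIC),cv2.COLOR_RGB2BGR))"
```

```text
t: 32.55
tool_pos: [0.527, 0.297, 0.0176]
eef_rot: [[-0.057, 0.998, 0.002], [0.998, 0.057, -0.036], [-0.037, -0.0, -0.999]]
ft_force: [-3.1, -1.7, 4.3]
opening: 0.0445
gripper_force: 31.3
t: 32.97
tool_pos: [0.5272, 0.2971, 0.0173]
eef_rot: [[-0.057, 0.998, 0.003], [0.998, 0.057, -0.036], [-0.036, 0.001, -0.999]]
ft_force: [0.1, -0.0, -0.2]
opening: 0.0697
gripper_force: 0.0
t: 33.38
tool_pos: [0.5297, 0.3031, 0.1459]
eef_rot: [[-0.057, 0.998, 0.015], [0.998, 0.057, -0.03], [-0.031, 0.013, -0.999]]
ft_force: [0.5, 0.3, 0.8]
opening: 0.0703
gripper_force: 0.0
t: 33.8
tool_pos: [0.4511, 0.2164, 0.1403]
eef_rot: [[-0.056, 0.998, 0.003], [0.998, 0.056, -0.036], [-0.036, 0.001, -0.999]]
ft_force: [0.8, -0.3, 0.2]
opening: 0.0698
gripper_force: 0.0
top mustard [ 0.5248 -0.3163] width 30.7 len 30.5
top red [ 0.6319 -0.0266] width 35.8 len 45.0
top white [ 0.7517 -0.097 ] width 37.7 len 38.7
top purple [0.4909 0.1357] width 38.2 len 43.5
top tin_blue [ 0.5481 -0.4008] width 99.8 len 152.7
top tin_green [ 0.5291 -0.3272] width 45.7 len 47.4
top mint [0.547  0.2841] 148.4 x 56.8 long axis 25.5
[... 235 characters left out ...]
 -0.3575] 143.8 x 73.8 long axis 95.5 deg from +x
scene mustard [ 0.5389 -0.31  ] width 30.0 len 31.3
scene red [ 0.6289 -0.0311] width 39.2 len 74.2
scene white [ 0.5548 -0.2755] width 28.6 len 29.6
scene purple [0.4909 0.1359] width 36.9 len 70.2
scene tin_blue [0.5251 0.2941] width 43.3 len 49.2
scene tin_green [ 0.5247 -0.3305] width 47.1 len 53.4
scene mint [0.5268 0.3317] 145.2 x 82.8 long axis 93.1 deg from +x
scene orangeL [0.6361 0.0079] 150.4 x 80.8 long axis 82.5 deg from +x
scene orangeS1 [0.7127 0.2751] 97.0 x 53.1 long axis 75.4 deg from +x
scene orangeS2 [0.3663 0.0592] 97.9 x 56.7 long axis 93.7 deg from +x
scene blueT [ 0.5366 -0.355 ] 148.2 x 78.8 long axis 96.2 deg from +x
```

View pics/top9c.png

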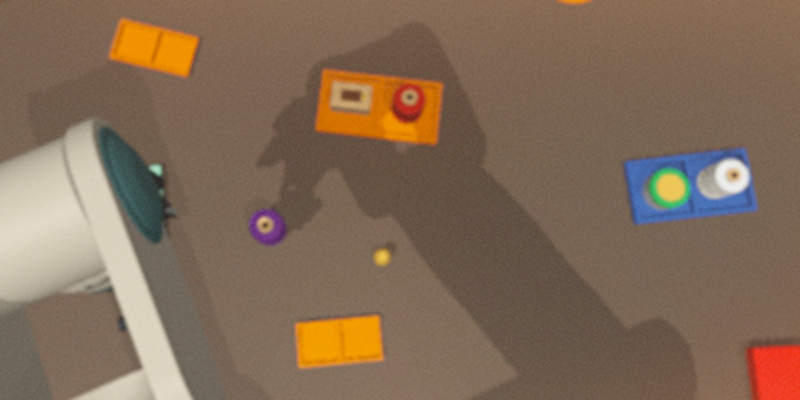

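Red and box are in the orange tray, white is beside green in the blue tray, and purple and green haven't moved. The arm hides the mint tray here, so I'll do a last scene crop and check the remaining positions.

```bash
python3 -c "
from meas import *
a=grab('top');print('box',onz(a,(305.5,158),.03)[:2]-[.635,.006],'white core',onz(a,(497.2,197.3),.055)[:2])
c=grab('scene'); T['mustard']=((20,34),120,60,0,0,.051,.019)
for k,u in (('mustard',(444,255)),):
  try: print(k,*loc(c,k,u))
  except Exception as e: print(e)
b=c['pixels'][120:320,200:500]; cv2.imwrite('pics/sc9.png',cv2.cvtColor(cv2.resize(b,(800,533),interpolation=cv2.INTER_CUBIC),cv2.COLOR_RGB2BGR))"
```

```text
box [0.00637713 0.03249421] white core [ 0.53734115 -0.39006734]
mustard [0.52512869 0.36675888] width 36.0 len 64.1
```

View pics/sc9.png

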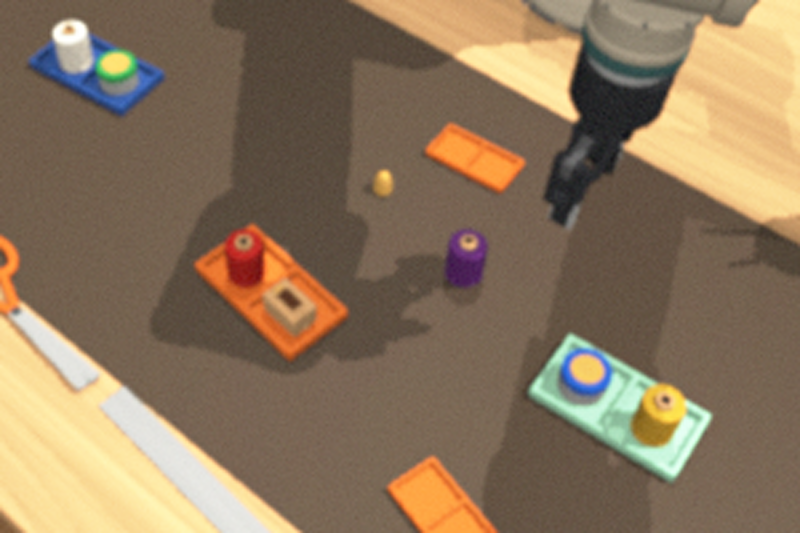

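The scene crop shows all six kit things upright in their compartments: tin (585,374) and mustard (660,413) in mint, red (245,256) and box (290,305) in orange, white (72,45) and green (117,72) in blue. Purple (466,256) hasn't moved, so I'm handing in.

```bash
python3 -c "
from h import *
print(bot.finish_job())"
```

```text
the job is handed in; nothing more can be done
None
```

I handed in the job with all three kits made up: every item stood upright in its own compartment, and the green tin and purple spool were still where they started in the last camera check. The hand-in returned no verdict.

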